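Hang a shelf bracket in a slat rack and lock it

TASK

Hang the loose aluminium shelf bracket in the upper groove of the slat rack, about the middle of the rack: tip its tongue in behind the top slat, swing it down until its back plate lies flat against the rack, and let go. Then swing the locking lever at the rack's left end round until it points straight at the index pin, so that the keeper bar comes down over the bracket's tongue, and leave it so.

Things in the scene. Friction and masses are not known exactly. Their poses are not given: they have to be found in the camera images.
- rack: Fixed aluminium slat rack, 260 mm long (y), 50 deep, 228 high. Origin on the bench below the middle of its front face; -x points out of that face to the robot, +y to its left end, z up. Upper groove: mouth z 150 to 188 mm, between middle slat (z 62 to 150) and top slat (188 to 228), slats 4 mm thick (x 0 to 4), hollow behind to x = 46 mm. End posts close the groove at y = -115 and +115 mm.
- groove (a point): On the front lower edge of the upper groove's mouth, 150 mm above the bench, at the middle of the rack (y = 0): the bracket's middle goes within 30 mm of it, left or right. Axes as the rack. To its right, at y = -83 to -103 mm, hangs a fixed dark prong hook, 65 mm long.
- keeper (a joint): Height in m of the steel keeper bar above its locked place. The bar, in front of the top slat (x = -6 to -1 mm of the rack), 16 mm high, is driven by the lever. Its lower edge is 12 mm above the groove's lower edge at 0 (lever at the pin) and rises 37 mm per rad: 37 mm or more above that edge, out of the way, where the lever starts.
- bracket_rib (a point): Grip point on the upright rib of the loose aluminium shelf bracket (0.2 to 0.4 kg), which starts standing on its shelf. Axes: x from the shelf's front lip to the back plate and tongue, y across, z up. Rib 14 mm thick (y), from here 30 mm forward, 41 back, 29 down, 26 up. Shelf: underside at z = -34 mm, 60 mm wide, to x = -54, with a front lip 14 mm high. Plate: back face at x = +46.
- bracket_heel (a point): Lower edge of the bracket's back face, middle, level with the shelf's underside. The back plate stands up from it: 5 mm thick, 60 mm wide, 80 mm high. Seated, it touches the rack's front face, 76 mm below the groove's lower edge, and the rib's grip point is then 46 mm in front of the face, 42 mm below the groove's lower edge. Axes as the bracket.
- tongue_root (a point): Underside of the tongue, 2.5 mm behind the back face, 76 mm above the heel; rests on the groove's lower edge when seated. The tongue, 44 mm wide, is an L of 4 mm sheet: from the plate 17 mm straight back, then up, its upright 43 mm high over all, 13 to 17 mm behind the back face. Axes as the bracket.
- tongue_tip (a point): Top end of the tongue, 119 mm above the heel, 15 mm behind the back face; seated, it stands 5 mm up behind the top slat. The tongue is taller than the mouth: it goes in with the bracket's front tipped up about 32 degrees (its top towards the rack), and is raised about 12 mm over the seated height while it is swung down. Axes as the bracket.
- lock_lever (a joint): Angle (rad) of the dark steel locking lever, turning level on an upright pivot in front of the rack's left end. 0 = straight out from the rack (its -x), at the index pin: locked. Positive = swung to the left seen from the robot. Range -0.2 to 1.15, starts at 0.68 to 1.0. Friction: about 1.5 N at the knob; stays where left.
- lever_knob (a point): Middle of the upright black round knob on the lever's end: 25 mm diameter, 23 mm up and down from here, 86 mm above the bench, 82 mm from the pivot. Turns with the lever.
- lever_pivot (a point): The lever's upright pivot axis, fixed to the rack, 49 mm above the bench. Axes as the rack.
- index_pin (a point): Top of the upright steel index pin, 12 mm diameter, 118 mm straight out (-x of the rack) from the pivot, 58 mm above the bench.
Things that resemble listed ones, but are neither listed nor needed, are in the scene too. Leave any orange or yellow look-alike of the part that bears bracket_rib alone.

How it is judged:
By the outcome, as a careful person would: the job done as asked, in the order asked, and still so for the second after the job is handed in, with the robot touching nothing.
It also fails if it takes over 61 s, if anything falls off the work surface, if the arm or the gripper's body presses on something with over 40 N, if the wrist force passes 120 N, or if a joint passes its speed limit or range.

ROBOT

A 6-joint arm with a two-finger parallel gripper is mounted at the origin on a cart in front of the work surface, level with it; the furniture and walls round the work are solid. World frame = base frame: x ahead of the robot, y to its left, z up, the work surface at z = 0. Lengths are in m, angles in rad, forces in N, time in s.
With the tool pointing down it reaches from about 0.35 to 0.875 m from the base axis. Payload 15.5 kg.
Tool frame: the origin (TCP) lies at the very end of the fingers, on their centre line; the grasp point (between the pads) lies 19 mm behind it (ctrl.grasp_offset is the distance from the TCP to the grasp point, in m); z points along the fingers, y is the line along which they close (so a half turn about z gives the same grasp; the last joint's range is limited). The gripper opens to 85 mm and grips with 20 to 120 N. Pads are 22 mm wide; open, the fingers measure 114 mm over their backs; the gripper's body (76 mm by 85 mm) begins 54 mm behind the grasp point. The pads swing forward as they close: fully open they stand 13 mm farther back than shut.
Start: joints at [-0.096, 0.494, 1.345, -0, 1.302, -0.096], TCP at [0.625, 0, 0.231] pointing down, gripper open.
Joint ranges: [-2.91, 2.91], [-0.82, 2.16], [0.22, 2.67], [-1.22, 4.37], [0.12, 2.79], [-3.08, 3.08]. Speed limits (rad/s): [1.89, 1.89, 2.57, 3.01, 3.01, 3.01].

INTERFACE

Orientations are given as a unit quaternion [w, x, y, z].
In Python, from plant import ctrl gives the robot as it stands.
- The arm moves only by the shell command python3 -m pendant 'ROWS' [FORCE]. ROWS is JSON, a list of rows, each a list of 7 numbers: the shift along the world's x, y, z in cm, then the turn, a rotation vector about the world's x, y, z in degrees, then the closure, from 0 (fully open) to 1 (shut). In form: [[dx, dy, dz, wx, wy, wz, jaw], ...]. A call has 1 to 8 rows; each row shifts and turns the commanded pose from where the row before left it; what a row does not reach is not made up. A row lasts 1/10 s, in which the tool goes at most 50 mm and 8.59 degrees, less where a joint would pass 70% of its speed; a pose out of reach is approached as far as the arm can. A call is refused whole if a number of a shift passes 5 or a number of a turn 8.59, either way. A call with a gripper value outside its range is refused whole. The fingers move at their own pace and stop on an object; FORCE is the grip in N (left out, the last holds). Time passes only in rows, so rows that do not move let the fingers close. It gives the time, the measured TCP pose, the force, the opening and the grip force at its end, in the units of the state.
- ctrl.sense(): the state, without advancing time (a new reading comes with each control period).
- ctrl.get_image(name): name is "scene" or "side" or "wrist"; returns a dict with "color" (400x640x3 uint8, blue, green, red), "z_map" (400x640 float32, m along the optical axis (not along the pixel's ray), 0 where there is no reading), "fx", "fy", "cx", "cy" (pixels), "cam_to_world" (4x4, takes a point from camera to world coordinates). Camera axes: x right, y down, z forward; pixel columns grow to the right and rows downward; lengths in m; the calibration is good to about 2 mm. The wrist camera is an equidistant fisheye: a pixel r from the principal point sees the ray r / f radians off the axis. A picture is of the moment at which its call begins.
- ctrl.close_job(): hands the job in; it is judged then, once.
The state is a dict: "clock": time; "qpos": joint angles; "joint_vel": joint speeds; "joint_torque": joint torques, N m; "tcp_pos": TCP position; "tool_rot": TCP orientation; "wrist_force": force on the tool from outside, world axes, zero at the start; "ft_torque": the same for the moment, N m; "width": finger opening in m; "grip_force": force on a finger pad.
Only numpy, scipy, OpenCV 4.12 (cv2) and the standard library are available. Lean on these libraries where they do the work, as an engineer would, in place of code of your own. Each camera call takes 0.05 s, during which the arm holds its last target. There are 200 camera calls.

## Working session

There is one attempt and no reset: what is moved stays moved. The work goes in short steps, Python scripts to look and compute and a shell command to move; the robot and the scene stay as the last step left them, time stands still between calls to the robot, and variables do not carry over. Pictures are saved under pics/ and viewed, at most 10 in all, crops included, and the job is handed in when it is done.

```bash
ls; mkdir -p pics
python3 - <<'E'
from plant import ctrl
import cv2,numpy as np
s=ctrl.sense();print({k:np.round(v,3).tolist() for k,v in s.items()},ctrl.grasp_offset)
for n in("scene","side"):
    d=ctrl.get_image(n);np.savez(f"{n}0.npz",**d);cv2.imwrite(f"pics/{n}0.png",d["color"]);print(n,d["fx"],d["cx"],d["cy"],np.round(d["cam_to_world"],3).tolist())
E
```

```text
pics
{'clock': 0.0, 'qpos': [-0.095, 0.494, 1.346, -0.0, 1.302, -0.095], 'joint_vel': [0.0, -0.0, 0.0, -0.001, -0.0, -0.002], 'joint_torque': [-0.003, -88.216, -38.387, -0.0, 0.01, 0.0], 'tcp_pos': [0.625, 0.0, 0.231], 'tool_rot': [-0.0, 0.707, 0.707, -0.0], 'wrist_force': [0.795, 0.044, -0.586], 'ft_torque': [-0.014, -0.011, -0.019], 'grip_force': 0.0, 'width': 0.085} 0.0187
scene 436.09843956592306 316.7032363466935 198.32909966504394 [[0.893, -0.219, 0.394, -0.105], [-0.451, -0.41, 0.793, -1.328], [-0.013, -0.886, -0.464, 0.746], [0.0, 0.0, 0.0, 1.0]]
side 426.8923192795752 316.1844655936241 202.59276648583096 [[0.649, -0.404, 0.645, -0.297], [-0.761, -0.361, 0.539, -0.866], [0.015, -0.84, -0.542, 0.727], [0.0, 0.0, 0.0, 1.0]]
```

View pics/scene0.png

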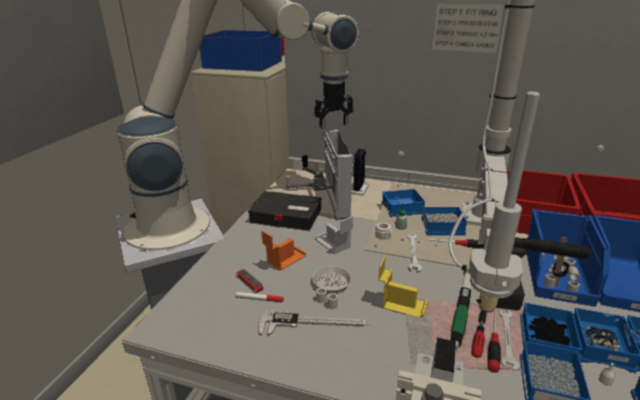

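View pics/side0.png

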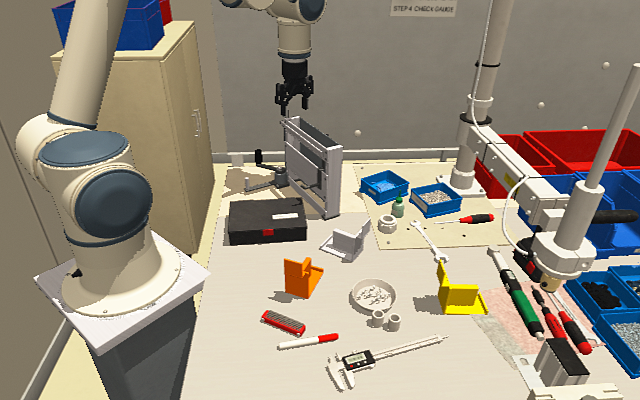

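Scene: the aluminium (grey) bracket is at side (345,240)/scene (336,236). Look-alikes are orange at side (303,278) and yellow at (458,290). The knob is at side (259,157), and the rack is at side (312,165). I'll take the grey one and check it in a crop.

```bash
cat > h.py <<'E'
import numpy as np,cv2
def cloud(d):
    z=d["z_map"];v,u=np.mgrid[:z.shape[0],:z.shape[1]]
    P=np.stack([(u-d["cx"])/d["fx"]*z,(v-d["cy"])/d["fy"]*z,z],-1)
    T=d["cam_to_world"];W=P@T[:3,:3].T+T[:3,3];W[z<=0]=np.nan
    return W
E
python3 - <<'E'
from h import *
d=np.load("side0.npz");W=cloud(d);c=d["color"]
cv2.imwrite("pics/crop1.png",cv2.resize(c[110:260,225:395],None,fx=4,fy=4,interpolation=cv2.INTER_CUBIC))
for n in("side","scene"):
    d=np.load(n+"0.npz");W=cloud(d)
    print(n)
    f=W.reshape(-1,3);
    # rack top ridge & extents
    m=(f[:,2]>.2)&(f[:,2]<.235)&(f[:,0]>.4)&(f[:,0]<1.1)&(abs(f[:,1])<.4)
    q=f[m];print("hi",len(q),q.min(0).round(3),q.max(0).round(3))
    img=np.full((350,350),0)
    vs,us=np.where((W[...,2]>.2)&(W[...,2]<.235)&(W[...,0]>.4)&(W[...,0]<1.1)&(abs(W[...,1])<.4))
    for i in range(0,len(vs),max(1,len(vs)//25)): print(us[i],vs[i],W[vs[i],us[i]].round(3))
d=np.load("side0.npz");W=cloud(d)
for u,v in[(259,153),(259,160),(275,178),(345,240),(334,237),(355,232),(365,228),(334,253),(270,220)]:print(u,v,W[v,u].round(3))
E
```

```text
side
hi 3072 [ 0.511 -0.27   0.2  ] [1.1   0.278 0.235]
391 97 [ 0.977 -0.131  0.235]
301 99 [0.749 0.085 0.234]
431 99 [ 1.07  -0.237  0.229]
354 100 [ 0.883 -0.041  0.227]
256 101 [0.642 0.193 0.229]
400 101 [ 0.996 -0.158  0.222]
322 102 [0.807 0.039 0.22 ]
227 103 [0.571 0.26  0.224]
369 103 [ 0.918 -0.081  0.216]
273 104 [0.684 0.154 0.217]
411 104 [ 1.022 -0.188  0.211]
330 105 [0.822 0.015 0.211]
235 106 [0.59  0.243 0.213]
372 106 [ 0.93  -0.086  0.204]
277 107 [0.688 0.14  0.209]
224 108 [0.567 0.273 0.205]
254 109 [0.636 0.2   0.201]
281 122 [0.598 0.033 0.211]
290 126 [ 0.589 -0.015  0.214]
315 130 [ 0.605 -0.102  0.221]
300 135 [ 0.561 -0.082  0.213]
312 139 [ 0.545 -0.143  0.224]
327 143 [ 0.584 -0.166  0.206]
331 147 [ 0.534 -0.22   0.228]
331 151 [ 0.523 -0.229  0.223]
334 156 [ 0.538 -0.228  0.202]
scene
hi 2149 [ 0.514 -0.26   0.2  ] [1.097 0.284 0.235]
288 112 [0.568 0.279 0.234]
309 116 [0.633 0.217 0.224]
311 118 [0.638 0.209 0.217]
340 119 [0.721 0.119 0.225]
359 120 [0.772 0.06  0.229]
371 121 [0.808 0.031 0.228]
381 122 [0.834 0.002 0.228]
389 123 [ 0.858 -0.018  0.226]
390 124 [ 0.859 -0.022  0.223]
389 125 [ 0.858 -0.018  0.218]
384 126 [ 0.847 -0.002  0.211]
377 127 [0.823 0.011 0.207]
462 127 [ 1.044 -0.206  0.235]
453 128 [ 1.024 -0.183  0.227]
447 129 [ 1.009 -0.169  0.222]
431 130 [ 0.968 -0.131  0.214]
426 131 [ 0.954 -0.119  0.208]
429 132 [ 0.966 -0.123  0.204]
440 133 [ 0.996 -0.15   0.203]
462 134 [ 1.048 -0.208  0.208]
336 136 [ 0.636 -0.003  0.207]
329 139 [ 0.572 -0.067  0.227]
329 147 [ 0.554 -0.102  0.213]
347 154 [ 0.58  -0.178  0.209]
349 158 [ 0.553 -0.235  0.221]
342 163 [ 0.533 -0.227  0.205]
259 153 [0.549 0.089 0.102]
259 160 [0.546 0.089 0.078]
275 178 [0.558 0.029 0.028]
345 240 [ 0.432 -0.357  0.04 ]
334 237 [ 0.423 -0.327  0.04 ]
355 232 [ 0.523 -0.326  0.001]
365 228 [ 0.435 -0.412  0.104]
334 253 [ 0.408 -0.341  0.003]
270 220 [ 0.357 -0.154  0.049]
```

View pics/crop1.png

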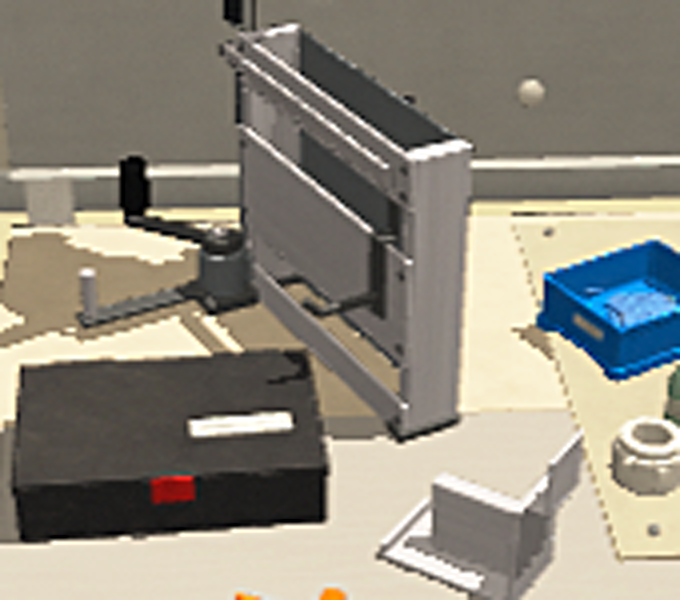

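Crop shows the grey bracket: rib at crop (478,520), tongue at (570,470), shelf lip at lower left. It stands on its shelf and matches the description, while the orange and yellow ones are look-alikes. The knob is at crop (133,190), the pin at (88,290) and the pivot boss at (222,260). Next is a model fit.

```bash
cat >> h.py <<'E'
from scipy.optimize import least_squares
def sdf(p,boxes):
    D=[]
    for b in boxes:
        b=np.array(b)/1000;c=(b[::2]+b[1::2])/2;h=(b[1::2]-b[::2])/2
        q=abs(p-c)-h
        D.append(np.linalg.norm(np.maximum(q,0),axis=1)+np.minimum(q.max(1),0))
    return np.min(D,0)
BR=[(-100,0,-30,30,0,5),(-100,-96,-30,30,0,14),(-5,0,-30,30,0,80),(-76,-5,-7,7,0,60),(0,17,-22,22,76,80),(13,17,-22,22,76,119)]
RK=[(0,4,-130,130,62,150),(0,4,-130,130,188,228),(0,50,115,130,0,228),(0,50,-130,-115,0,228),(46,50,-130,130,0,228),(0,50,-130,130,200,201)][:5]
def fit(P,boxes,starts,fs=.003):
    best=None
    def r(t):
        c,s=np.cos(t[2]),np.sin(t[2]);q=P-[t[0],t[1],0]
        return sdf(np.c_[c*q[:,0]+s*q[:,1],-s*q[:,0]+c*q[:,1],q[:,2]],boxes)
    for t0 in starts:
        o=least_squares(r,t0,loss="soft_l1",f_scale=fs,x_scale=[.01,.01,.1])
        if best is None or o.cost<best.cost:best=o
    return best.x,np.median(abs(r(best.x))),len(P)
E
python3 - <<'E'
from h import *
D={n:np.load(n+"0.npz") for n in("side","scene")};C={n:cloud(D[n]) for n in D}
def sel(f,ns=("side","scene")): 
    return np.concatenate([C[n][f(C[n],D[n]["color"].astype(int))] for n in ns])
# bracket
fb=lambda W,c:(abs(W[...,0]-.435)<.1)&(abs(W[...,1]+.355)<.1)&(W[...,2]>.008)&(W[...,2]<.13)&(c.max(-1)-c.min(-1)<40)
for ns in(("side",),("scene",),("side","scene")):
    P=sel(fb,ns);t,m,n=fit(P,BR,[(.44,-.37,a) for a in np.arange(-3,3.2,.5)]);print("heel",ns,t.round(4),m.round(4),n,"rib",(t[:2]-.046*np.array([np.cos(t[2]),np.sin(t[2])])).round(4))
print(P.min(0).round(3),P.max(0).round(3))
fr=lambda W,c:(W[...,0]>.48)&(W[...,0]<.72)&(W[...,1]>-.27)&(W[...,1]<.08)&(W[...,2]>.07)&(W[...,2]<.235)&(c.max(-1)>70)
for ns in(("side",),("scene",),("side","scene")):
    P=sel(fr,ns);t,m,n=fit(P,RK,[(.57,-.1,a) for a in(-.6,-.3,0,.3)]);print("rack",ns,t.round(4),m.round(4),n)
ax=np.array([np.cos(t[2]),np.sin(t[2])])
for n in C:
    W=C[n];c=D[n]["color"].astype(int)
    k=W[(W[...,2]>.068)&(W[...,2]<.105)&(abs(W[...,0]-.55)<.05)&(abs(W[...,1]-.089)<.03)&(c.max(-1)<60)]
    p=k[:,:2];o=D[n]["cam_to_world"][:2,3]
    r=least_squares(lambda x:np.linalg.norm(p-x,axis=1)-.0125,p.mean(0)+.01*(p.mean(0)-o)/np.linalg.norm(p.mean(0)-o),loss="soft_l1",f_scale=.002).x
    print(n,"knob",r.round(4),len(p),"z",k[:,2].min(),k[:,2].max(),"rackframe",(np.array([[ax[0],ax[1]],[-ax[1],ax[0]]])@(r-t[:2])).round(4))
W=C["side"]
for u,v in[(247,178),(247,181),(247,184),(246,186),(280,169),(281,172)]:print(u,v,W[v,u].round(3),(np.array([[ax[0],ax[1]],[-ax[1],ax[0]]])@(W[v,u,:2]-t[:2])).round(4))
E
```

```text
heel ('side',) [ 0.4428 -0.3939 -1.4268] 0.0007 788 rib [ 0.4362 -0.3483]
heel ('scene',) [ 0.4424 -0.395   4.8454] 0.0011 660 rib [ 0.4362 -0.3494]
heel ('side', 'scene') [ 0.4428 -0.3936 -1.4254] 0.0009 1448 rib [ 0.4361 -0.3481]
[ 0.398 -0.44   0.008] [ 0.535 -0.291  0.122]
rack ('side',) [ 0.5545 -0.0992 -0.3333] 0.0011 2634
rack ('scene',) [ 0.5541 -0.0977 -0.3296] 0.0016 1142
rack ('side', 'scene') [ 0.5546 -0.0986 -0.3331] 0.0013 3776
side knob [0.5548 0.1008] 69 z 0.06816502243216316 0.10466729756262094 rackframe [-0.065   0.1886]
scene knob [0.553 0.102] 45 z 0.06915434056247338 0.10312129047202245 rackframe [-0.0671  0.1891]
247 178 [0.463 0.057 0.057] [-0.1373  0.1171]
247 181 [0.46  0.055 0.048] [-0.1392  0.1145]
247 184 [0.461 0.057 0.035] [-0.1391  0.1169]
246 186 [0.458 0.059 0.029] [-0.1428  0.1177]
280 169 [0.567 0.013 0.063] [-0.0245  0.1098]
281 172 [0.566 0.007 0.055] [-0.0241  0.1039]
```

Fits agree: rack origin is (0.5546,-0.0986) with yaw -0.333. The bracket rib is at (0.436,-0.348) with yaw -1.425. Pin (118 mm) and knob (82 mm) put the lever at about 0.96 rad, which is consistent with the description. Next I plan the insertion and the pre-grasp.

```bash
cat >> h.py <<'E'
from scipy.spatial.transform import Rotation as Ro
def diff(p,R,s=None):
    """shift cm + rotvec deg from the current measured pose to (p,R)"""
    from plant import ctrl
    s=s or ctrl.sense();w,x,y,z=s["tool_rot"];R0=Ro.from_quat([x,y,z,w])
    return ((np.array(p)-s["tcp_pos"])*100).round(2),((R*R0.inv()).as_rotvec()*180/np.pi).round(2)
R0T=Ro.from_quat([.70711,.70711,0,0])  # tool x->wy, y->wx
def tool(yaw,pitch):
    """closing axis along bracket y, bracket yaw(rad), pitch deg about bracket y (neg: body to front)"""
    return Ro.from_euler("ZY",[yaw,np.radians(pitch)])*Ro.from_euler("z",np.pi/2)*R0T
RY,BY=-.3331,-1.4254
RP=np.array([.5546,-.0986]);BP=np.array([.4361,-.3481])
E
cat > plan.py <<'E'
from h import *
from scipy.ndimage import label
S=[(0,4,0,1,62,150),(0,4,0,1,188,228),(-6,-1,0,1,194,228),(46,50,0,1,0,228)]
pts=[]
for b in BR:
    for x in np.linspace(b[0],b[1],max(2,int((b[1]-b[0])/2)+1)):
        for z in np.linspace(b[4],b[5],max(2,int((b[5]-b[4])/2)+1)): pts.append((x,z))
pts=np.array(pts);pts=pts[pts[:,0]>-20]
TH=np.arange(44,-1,-2);X=np.arange(-80,8,1.);Z=np.arange(40,125,1.)
C=np.zeros((len(TH),len(X),len(Z)))
for i,t in enumerate(np.radians(TH)):
    q=np.c_[pts[:,0]*np.cos(t)+pts[:,1]*np.sin(t),-pts[:,0]*np.sin(t)+pts[:,1]*np.cos(t)]
    XX,ZZ=np.meshgrid(X,Z,indexing="ij")
    for p in q:
        P=np.c_[(XX+p[0]).ravel(),0*XX.ravel()+.5,(ZZ+p[1]).ravel()]/1000
        d=1e9
        for b in S:
            b=np.array(b);dx=np.maximum(b[0]-P[:,0]*1e3,P[:,0]*1e3-b[1]);dz=np.maximum(b[4]-P[:,2]*1e3,P[:,2]*1e3-b[5])
            dd=np.hypot(np.maximum(dx,0),np.maximum(dz,0))+np.minimum(np.maximum(dx,dz),0);d=np.minimum(d,dd)
        d=d.reshape(XX.shape);C[i]=d if p is q[0] or (p==q[0]).all() else np.minimum(C[i],d)
np.save("C.npy",C)
goal=(len(TH)-1,int(np.argmin(abs(X+2))),int(np.argmin(abs(Z-78))))
print("goal clr",C[goal])
import heapq
def route(start):
    cost={start:0};h=[(0,start)];prev={}
    while h:
        c,n=heapq.heappop(h)
        if n==goal:break
        if c>cost[n]:continue
        for d in np.ndindex(3,3,3):
            m=tuple(np.array(n)+d-1)
            if any(k<0 or k>=s for k,s in zip(m,C.shape)) or C[m]<.4:continue
            k=c+1/C[m]**2*(1+np.abs(np.array(d)-1).sum())
            if k<cost.get(m,1e18):cost[m]=k;prev[m]=n;heapq.heappush(h,(k,m))
    else: return None
    p=[n]
    while p[-1]!=start:p.append(prev[p[-1]])
    return p[::-1]
i0=int(np.where(TH==32)[0][0])
p=route((i0,0,int(np.argmin(abs(Z-70)))))
if p is None:print("none")
else:
    print("theta heelx heelz clr")
    for n in p:
        if C[n]<15:print(TH[n[0]],X[n[1]],Z[n[2]],C[n].round(1))
E
python3 plan.py
python3 - <<'E'
from h import *
T=-36;R=tool(BY,T);z=R.apply([0,0,1]);g=np.array([*BP,.036])
print("z",z.round(3),"y",R.apply([0,1,0]).round(3))
print("grasp",(g+.0187*z).round(4),diff(g+.0187*z,R));print("pre",diff(g+.0187*z-.1*z,R))
E
```

```text
goal clr 2.0
theta heelx heelz clr
32 -80.0 70.0 8.5
30 -80.0 71.0 12.8
30 -80.0 80.0 14.5
32 -80.0 81.0 14.3
32 -80.0 82.0 13.4
32 -80.0 83.0 12.5
34 -80.0 84.0 12.5
34 -80.0 85.0 11.9
34 -80.0 86.0 10.9
36 -80.0 87.0 10.7
36 -80.0 88.0 11.3
36 -80.0 89.0 10.4
36 -80.0 90.0 9.4
38 -80.0 91.0 9.7
38 -79.0 92.0 9.5
38 -78.0 93.0 9.4
38 -77.0 94.0 8.6
38 -76.0 95.0 8.0
38 -75.0 96.0 7.7
38 -74.0 97.0 7.6
38 -73.0 98.0 7.8
38 -72.0 99.0 7.9
38 -71.0 100.0 8.1
38 -70.0 101.0 8.0
38 -69.0 102.0 7.8
38 -69.0 103.0 7.9
38 -68.0 104.0 8.0
38 -67.0 105.0 8.1
38 -66.0 106.0 7.9
38 -65.0 107.0 8.0
38 -64.0 108.0 8.3
38 -63.0 109.0 8.9
38 -62.0 110.0 9.0
38 -61.0 110.0 9.5
38 -60.0 111.0 10.0
38 -59.0 111.0 10.4
38 -58.0 111.0 10.4
38 -57.0 111.0 10.4
38 -56.0 111.0 10.4
38 -55.0 111.0 10.5
36 -54.0 111.0 11.3
36 -53.0 111.0 12.2
36 -52.0 111.0 12.7
36 -51.0 111.0 12.3
36 -50.0 110.0 12.3
34 -49.0 109.0 12.9
34 -48.0 108.0 12.4
34 -47.0 108.0 12.4
32 -46.0 107.0 13.1
32 -45.0 106.0 12.8
30 -44.0 105.0 12.9
30 -43.0 105.0 13.4
30 -42.0 104.0 13.2
28 -41.0 103.0 13.2
28 -40.0 102.0 12.8
26 -39.0 1
[... 178 characters left out ...]
0.0
18 -29.0 92.0 9.7
18 -28.0 92.0 8.7
16 -27.0 91.0 9.7
16 -26.0 90.0 8.5
14 -25.0 89.0 8.8
14 -24.0 88.0 8.3
14 -23.0 88.0 7.3
12 -22.0 87.0 8.4
12 -21.0 86.0 7.3
10 -20.0 85.0 7.3
10 -19.0 85.0 7.5
10 -18.0 85.0 6.5
8 -17.0 84.0 6.7
8 -16.0 83.0 6.5
8 -15.0 83.0 5.5
6 -14.0 82.0 6.2
6 -13.0 82.0 5.9
6 -12.0 82.0 4.9
4 -11.0 81.0 5.6
4 -10.0 81.0 5.2
4 -9.0 81.0 4.2
2 -8.0 80.0 4.8
2 -7.0 79.0 4.6
2 -6.0 79.0 3.6
0 -5.0 79.0 4.0
0 -4.0 78.0 4.0
0 -3.0 78.0 3.0
0 -2.0 78.0 2.0
z [ 0.085 -0.582 -0.809] y [0.989 0.145 0.   ]
grasp [ 0.4377 -0.359   0.0209] (array([-18.7 , -35.9 , -20.99]), array([-35.94,  -2.68,   8.08]))
pre (array([-19.55, -30.08, -12.9 ]), array([-35.94,  -2.68,   8.08]))
```

```bash
python3 -m pendant '[[0,0,5,0,0,0,0],[-3,-3,0,0,0,1,0],[-3,-3,0,-4,-0.3,1,0],[-3,-3.5,0,-5,-0.4,1,0],[-3,-3.5,0,-5,-0.4,1,0],[-3,-3.5,0,-5,-0.4,1,0],[-2.5,-3.5,0,-5,-0.4,1,0],[-2,-3.5,-1,-5,-0.4,1,0]]'; python3 -m pendant '[[0,-3.5,-3,-4,-0.4,1,0],[0,-3,-3,-3,-0.4,0,0],[0,0,-3,0,0,0,0],[0,0,0,0,0,0,0],[0,0,0,0,0,0,0]]'
python3 - <<'E'
from h import *
R=tool(BY,-36);z=R.apply([0,0,1]);g=np.array([*BP,.036])
print(diff(g+.0187*z,R));print("pre",diff(g+.0187*z-.1*z,R))
E
```

```text
clock: 0.9
tcp_pos: [0.4291, -0.236, 0.2723]
tool_rot: [0.191, 0.64, 0.726, -0.165]
wrist_force: [-0.4, -1.3, 0.5]
width: 0.0854
grip_force: 0.0
clock: 1.4
tcp_pos: [0.4299, -0.2999, 0.1815]
tool_rot: [0.234, 0.623, 0.719, -0.203]
wrist_force: [0.3, 0.3, 0.7]
width: 0.0854
grip_force: 0.0
(array([  0.78,  -5.91, -16.07]), array([ 0.1 , -0.05,  0.14]))
pre (array([-0.07, -0.09, -7.98]), array([ 0.1 , -0.05,  0.14]))
```

```bash
python3 -m pendant '[[0,0,-4,0,0,0,0],[0,0,-4,0,0,0,0],[0.2,-1.5,-2,0,0,0,0],[0.2,-1.5,-2,0,0,0,0],[0.2,-1.4,-2,0,0,0,0],[0.2,-1.5,-2,0,0,0,0],[0,0,0,0,0,0,0],[0,0,0,0,0,0,0]]'
python3 - <<'E'
from h import *
from plant import ctrl
R=tool(BY,-36);z=R.apply([0,0,1]);g=np.array([*BP,.036])
print(diff(g+.0187*z,R))
d=ctrl.get_image("side");cv2.imwrite("pics/grasp.png",cv2.resize(d["color"][180:290,270:430],None,fx=4,fy=4,interpolation=cv2.INTER_CUBIC))
E
```

```text
clock: 2.2
tcp_pos: [0.46, -0.3574, 0.0496]
tool_rot: [0.208, 0.631, 0.72, -0.202]
wrist_force: [-0.1, -0.8, 0.2]
width: 0.0855
grip_force: 0.0
(array([-2.23, -0.16, -2.87]), array([-2.16, -1.9 ,  1.37]))
```

View pics/grasp.png

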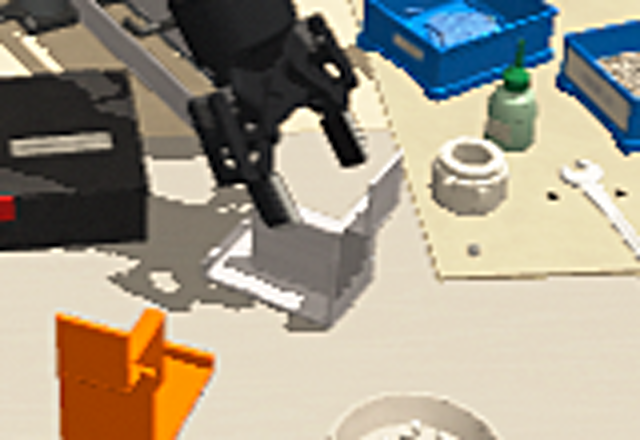

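The fingers stop short of the rib (crop (275,205)) and 22 mm to the side. The arm seems to hit a joint limit, so I'll look at the joints.

```bash
python3 - <<'E'
from plant import ctrl
s=ctrl.sense();print(s["qpos"].round(3) if hasattr(s["qpos"],"round") else s["qpos"])
E
ls -la; python3 -c "
import plant;print([a for a in dir(plant.ctrl) if a[0]!='_'])"
```

```text
[-0.494  0.684  1.919 -1.222  0.517  0.463]
total 4872
drwxr-xr-x  3 agent agent    4096 Dec  1 19:21 .
drwxr-xr-x 23 root  root     4096 Dec  1 19:18 ..
-rw-r--r--  1 agent agent 1376448 Dec  1 19:21 C.npy
-rw-r--r--  1 agent agent    1875 Dec  1 19:21 h.py
drwxr-xr-x  2 agent agent    4096 Dec  1 19:23 pics
-rw-r--r--  1 agent agent    1944 Dec  1 19:21 plan.py
-rw-r--r--  1 agent agent 1793866 Dec  1 19:18 scene0.npz
-rw-r--r--  1 agent agent 1793866 Dec  1 19:18 side0.npz
['IKError', 'close_job', 'get_image', 'grasp_offset', 'sense']
```

q4 has reached its -1.22 limit, so I'll use less tilt (24°), which should need only about 0.9 rad there. Backing up first.

```bash
python3 -m pendant '[[-0.2,1.5,3,0,0,0,0],[-0.2,1.5,3,0,0,0,0],[0,0,0,0,0,0,0]]'
python3 - <<'E'
from h import *
R=tool(BY,-24);z=R.apply([0,0,1]);g=np.array([*BP,.036])
print(z);print("pre",diff(g+.0187*z-.08*z,R))
E
```

```text
clock: 2.55
tcp_pos: [0.4562, -0.3255, 0.1122]
tool_rot: [0.209, 0.631, 0.72, -0.201]
wrist_force: [-0.5, -0.6, 0.8]
width: 0.0852
grip_force: 0.0
[ 0.05892987 -0.40244499 -0.91354546]
pre (array([-2.37,  0.21, -2.02]), array([ 9.75, -0.13,  1.09]))
```

```bash
python3 -m pendant '[[-1.2,0.1,-0.5,5,0,0.5,0],[-1.2,0.1,-1.5,4.8,0,0.5,0],[0,0,0,0,0,0,0],[0,0,0,0,0,0,0]]'
python3 - <<'E'
from h import *
R=tool(BY,-24);z=R.apply([0,0,1]);g=np.array([*BP,.036])
print("g",diff(g+.0187*z,R))
E
```

```text
clock: 2.95
tcp_pos: [0.431, -0.3254, 0.0886]
tool_rot: [0.154, 0.641, 0.739, -0.138]
wrist_force: [0.5, 0.1, -0.0]
width: 0.0849
grip_force: 0.0
g (array([ 0.62, -3.03, -6.97]), array([-0.04, -0.38,  0.25]))
```

```bash
python3 -m pendant '[[0.2,-0.8,-1.8,0,0,0,0],[0.2,-0.8,-1.8,0,-0.4,0.2,0],[0.1,-0.8,-1.8,0,0,0,0],[0.1,-0.6,-1.6,0,0,0,0],[0,0,0,0,0,0,0],[0,0,0,0,0,0,0]]'
python3 - <<'E'
from h import *
from plant import ctrl
R=tool(BY,-24);z=R.apply([0,0,1]);g=np.array([*BP,.036])
s=ctrl.sense();print("g",diff(g+.0187*z,R),np.round(s["qpos"],3))
E
```

```text
clock: 3.55
tcp_pos: [0.4376, -0.3544, 0.0183]
tool_rot: [0.157, 0.639, 0.741, -0.135]
wrist_force: [-0.4, 0.0, -0.6]
width: 0.0852
grip_force: 0.0
g (array([-0.04, -0.12,  0.06]), array([-0.12, -0.03, -0.1 ])) [-0.612  0.69   1.932 -0.943  0.372  0.106]
```

Pose reached. Now closing, then lifting.

```bash
python3 -m pendant '[[0,0,0,0,0,0,1],[0,0,0,0,0,0,1],[0,0,0,0,0,0,1],[0,0,0,0,0,0,1],[0,0,0,0,0,0,1],[0,0,0,0,0,0,1],[0,0,0,0,0,0,1],[0,0,0,0,0,0,1]]' 70; python3 -m pendant '[[0,0,1,0,0,0,1],[0,0,3,0,0,0,1],[0,0,4,0,0,0,1],[0,0,4,0,0,0,1],[0,0,4,0,0,0,1],[0,0,0,0,0,0,1]]'
```

```text
clock: 4.35
tcp_pos: [0.4374, -0.3551, 0.0184]
tool_rot: [0.157, 0.639, 0.741, -0.135]
wrist_force: [-0.8, 2.3, 8.0]
width: 0.0131
grip_force: 69.1
clock: 4.95
tcp_pos: [0.4391, -0.3562, 0.183]
tool_rot: [0.16, 0.639, 0.74, -0.134]
wrist_force: [-0.1, -0.4, -4.0]
width: 0.0131
grip_force: 68.8
```

```bash
cat >> h.py <<'E'
def M(R,p):
    T=np.eye(4);T[:3,:3]=R.as_matrix();T[:3,3]=p;return T
def q2R(q):return Ro.from_quat([q[1],q[2],q[3],q[0]])
TB0=np.linalg.inv(M(q2R([.157,.639,.741,-.135]),[.4374,-.3551,.0184]))@M(Ro.from_euler("z",BY),[.4428,-.3936,0]) # bracket in tool
RACK=M(Ro.from_euler("z",RY),[*RP,0])
def target(th,hx,hz,hy=0,TB=TB0):
    A=RACK@M(Ro.from_euler("y",np.radians(th)),np.array([hx,hy,hz])/1000)@np.linalg.inv(TB)
    return A[:3,3],Ro.from_matrix(A[:3,:3])
def where(TB=TB0):
    from plant import ctrl
    s=ctrl.sense();A=np.linalg.inv(RACK)@M(q2R(s["tool_rot"]),s["tcp_pos"])@TB
    return (A[:3,3]*1000).round(1),Ro.from_matrix(A[:3,:3]).as_euler("ZYX",degrees=True).round(2)
E
python3 - <<'E'
from h import *
print(where());p,R=target(38,-170,93);print(p,diff(p,R))
# yaw first then pitch
p2,R2=target(0,-170,93);print(diff(p2,R2)); print((R*R2.inv()).as_rotvec()*180/np.pi)
E
```

```text
(array([  -7.2, -315.9,  164.7]), array([-62.65,  -0.23,   0.31]))
[ 0.37577577 -0.03647949  0.13143394] (array([-6.33, 31.97, -5.15]), array([30.74, 25.83, 60.32]))
(array([-8.18, 32.61, -7.16]), array([-2.000e-02,  4.100e-01,  6.265e+01]))
[1.24250195e+01 3.59112641e+01 1.41732672e-15]
```

```bash
python3 -m pendant '[[-1.8,3.8,0,0,0,7.8,1],[-1.8,4,0,0,0,7.8,1],[-1.2,4,-0.8,0,0,7.8,1],[-0.7,4,-0.9,0,0,7.8,1],[-0.5,4,-0.9,0,0,7.8,1],[-0.3,4,-0.9,0,0,7.8,1],[0,4,-1,0,0,7.8,1],[0,4,-1,0,0,7.8,1]]'; python3 -m pendant '[[0,0,0,0,0,0,1],[0,0,0,0,0,0,1]]'
python3 - <<'E'
from h import *
from plant import ctrl
print(where(),np.round(ctrl.sense()["qpos"],3));p,R=target(38,-140,93);print(p,diff(p,R))
E
```

```text
clock: 5.75
tcp_pos: [0.3738, -0.034, 0.1288]
tool_rot: [0.197, 0.162, 0.966, -0.036]
wrist_force: [1.6, 0.9, -2.8]
width: 0.0132
grip_force: 69.2
clock: 5.95
tcp_pos: [0.3762, -0.0347, 0.13]
tool_rot: [0.199, 0.164, 0.966, -0.036]
wrist_force: [-0.0, -0.4, -2.1]
width: 0.0134
grip_force: 69.2
(array([-150.8,    1.5,  111.2]), array([-0.31,  0.58, -0.25])) [-0.199  0.273  2.362 -0.511  0.118 -0.938]
[ 0.40412677 -0.04628872  0.13143394] (array([ 2.79, -1.16,  0.14]), array([12.56, 35.25,  0.22]))
```

```bash
python3 -m pendant '[[0.6,-0.2,0,2.5,7,0,1],[0.6,-0.2,0,2.5,7,0,1],[0.5,-0.2,0,2.5,7,0,1],[0.5,-0.3,0,2.5,7,0,1],[0.6,-0.3,0,2.5,7.2,0.2,1],[0,0,0,0,0,0,1],[0,0,0,0,0,0,1]]'
python3 - <<'E'
from h import *
from plant import ctrl
print(where(),np.round(ctrl.sense()["qpos"],3));p,R=target(38,-140,93);print(p,diff(p,R))
# refit the bracket in hand, 6 dof, from cameras
A=RACK@M(Ro.identity(),[0,0,0])
Tb=M(R,p)@TB0 if 0 else M(q2R(ctrl.sense()["tool_rot"]),ctrl.sense()["tcp_pos"])@TB0
P=[]
for n in("side","scene"):
    d=ctrl.get_image(n);np.savez(n+"1.npz",**d);W=cloud(d);c=d["color"].astype(int)
    f=W[(c.max(-1)>75)&(c.max(-1)-c.min(-1)<45)&np.isfinite(W[...,0])]
    q=(f-Tb[:3,3])@Tb[:3,:3]
    k=f[sdf(q,BR)<.012];print(n,len(k));P.append(k)
    cv2.imwrite(f"pics/{n}1.png",cv2.resize(d["color"][90:270,200:440],None,fx=3,fy=3,interpolation=cv2.INTER_CUBIC))
for Q in(P[0],P[1],np.concatenate(P)):
    q=(Q-Tb[:3,3])@Tb[:3,:3]
    def r(t):return sdf(Ro.from_rotvec(t[3:]).inv().apply(q-t[:3]),BR)
    o=least_squares(r,np.zeros(6),loss="soft_l1",f_scale=.002,x_scale=[.01]*3+[.1]*3)
    print("corr mm,deg",(o.x[:3]*1e3).round(1),np.degrees(o.x[3:]).round(1),np.median(abs(r(o.x))).round(4),np.median(abs(r(o.x*0))).round(4))
E
```

```text
clock: 6.65
tcp_pos: [0.4005, -0.0567, 0.1289]
tool_rot: [-0.082, 0.167, 0.983, -0.001]
wrist_force: [-0.3, -0.7, -2.3]
width: 0.0133
grip_force: 69.2
(array([-136.8,  -12.2,   92.2]), array([-1.37, 33.13, -2.18])) [-0.272  0.42   1.869 -0.023  1.016 -1.492]
[ 0.40412677 -0.04628872  0.13143394] (array([0.36, 1.04, 0.26]), array([3.32, 3.99, 0.1 ]))
side 873
scene 535
corr mm,deg [-0.  -1.3  1.4] [ 0.3 -0.1  0.2] 0.0009 0.0011
corr mm,deg [-1.7  0.1  1.3] [ 0.2 -0.4 -0.2] 0.0011 0.0017
corr mm,deg [-0.6 -0.8  1.4] [ 0.3 -0.3  0.2] 0.0011 0.0013
```

View pics/side1.png

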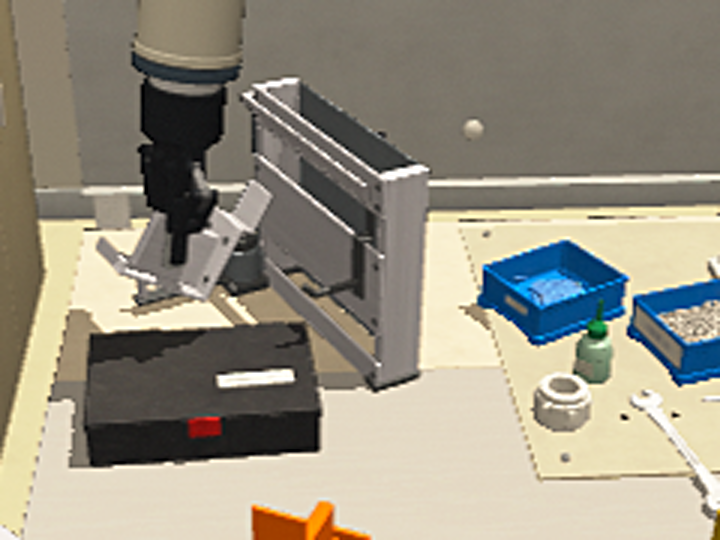

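Crop: bracket gripped at (185,240), tongue tip at (258,195) facing the groove, and the refit confirms the in-hand pose within 1.5 mm. Next are the waypoint increments.

```bash
cat >> h.py <<'E'
TB1=TB0@M(Ro.from_rotvec(np.radians([.3,-.3,.2])),np.array([-.6,-.8,1.4])/1000)
def wps(L,TB=TB1):
    from plant import ctrl
    s=ctrl.sense();p0,R0=np.array(s["tcp_pos"]),q2R(s["tool_rot"])
    print(where(TB),np.round(s["wrist_force"],1))
    for w in L:
        p,R=target(*w,TB=TB);dp=(p-p0)*100;dr=(R*R0.inv()).as_rotvec()*180/np.pi
        print(w,dp.round(2),dr.round(2));p0,R0=p,R
E
python3 -c "
from h import *
wps([(38,-125,93),(38,-80,92),(38,-68,104),(38,-60,111),(34,-49,109)])"
```

```text
(array([-138.2,  -12.5,   94.1]), array([-1.03, 32.86, -1.73])) [-0.2 -1.2 -2.5]
(38, -125, 93) [1.93 0.56 0.08] [3.05 4.36 0.03]
(38, -80, 92) [ 4.25 -1.47 -0.1 ] [0. 0. 0.]
(38, -68, 104) [ 1.13 -0.39  1.2 ] [0. 0. 0.]
(38, -60, 111) [ 0.76 -0.26  0.7 ] [0. 0. 0.]
(34, -49, 109) [ 0.8  -0.28 -0.35] [-1.31 -3.78  0.  ]
```

```bash
python3 -m pendant '[[1,0.3,0,1.5,2.2,0,1],[0.9,0.3,0.1,1.5,2.2,0,1],[1.4,-0.5,0,0,0,0,1],[1.4,-0.5,0,0,0,0,1],[0,0,0,0,0,0,1],[0,0,0,0,0,0,1]]'; python3 -c "
from h import *
wps([(38,-80,92),(38,-68,104),(38,-60,111),(34,-49,109)])"
```

```text
clock: 7.35
tcp_pos: [0.4461, -0.0593, 0.1305]
tool_rot: [-0.124, 0.163, 0.978, 0.018]
wrist_force: [-0.0, -1.4, -3.3]
width: 0.0134
grip_force: 69.2
(array([-95.9,   0.4,  93.5]), array([ 1.000e-02,  3.805e+01, -5.000e-02])) [-0.  -1.4 -3.3]
(38, -80, 92) [ 1.48 -0.56 -0.15] [ 0.02 -0.06 -0.04]
(38, -68, 104) [ 1.13 -0.39  1.2 ] [0. 0. 0.]
(38, -60, 111) [ 0.76 -0.26  0.7 ] [0. 0. 0.]
(34, -49, 109) [ 0.8  -0.28 -0.35] [-1.31 -3.78  0.  ]
```

```bash
python3 -m pendant '[[0.7,-0.3,-0.1,0,0,0,1],[0.8,-0.3,0,0,0,0,1],[1.1,-0.4,1.2,0,0,0,1],[0.8,-0.2,0.7,0,0,0,1],[0,0,0,0,0,0,1]]'; python3 -c "
from h import *
wps([(34,-49,109),(24,-36,98),(14,-25,88.5),(6,-13,82),(0,-4,78.5)])"
```

```text
clock: 7.85
tcp_pos: [0.4829, -0.072, 0.1492]
tool_rot: [-0.123, 0.163, 0.979, 0.018]
wrist_force: [0.4, 0.2, -3.3]
width: 0.0132
grip_force: 69.2
(array([-56.8,   0.5, 112.2]), array([ 4.000e-02,  3.789e+01, -2.000e-02])) [ 0.4  0.2 -3.3]
(34, -49, 109) [ 0.49 -0.22 -0.46] [-1.25 -3.68 -0.05]
(24, -36, 98) [ 0.68 -0.23 -1.54] [-3.27 -9.45  0.  ]
(14, -25, 88.5) [ 0.57 -0.2  -1.48] [-3.27 -9.45 -0.  ]
(6, -13, 82) [ 0.82 -0.28 -1.13] [-2.62 -7.56 -0.  ]
(0, -4, 78.5) [ 0.66 -0.23 -0.74] [-1.96 -5.67  0.  ]
```

```bash
python3 -m pendant '[[0.4,-0.2,-0.4,-1.2,-3.7,0,1],[0.3,-0.1,-0.8,-1.6,-4.7,0,1],[0.3,-0.1,-0.8,-1.6,-4.7,0,1],[0.3,-0.1,-0.7,-1.6,-4.7,0,1],[0.3,-0.1,-0.7,-1.6,-4.7,0,1],[0,0,0,0,0,0,1]]'; python3 -c "
from h import *
from plant import ctrl
print(np.round(ctrl.sense()['qpos'],2))
wps([(14,-25,88.5),(6,-13,82),(0,-4,78.5),(0,-1,77.5)])"
```

```text
clock: 8.45
tcp_pos: [0.4945, -0.0765, 0.1135]
tool_rot: [0.079, 0.164, 0.983, -0.015]
wrist_force: [-0.5, 0.4, -1.9]
width: 0.0131
grip_force: 69.2
[-0.26  0.44  1.91 -0.02  0.64 -1.49]
(array([-31.3,   0. ,  87.4]), array([ 0.14, 14.41,  0.11])) [-0.5  0.4 -1.9]
(14, -25, 88.5) [ 0.58 -0.19  0.09] [-0.24 -0.35 -0.11]
(6, -13, 82) [ 0.82 -0.28 -1.13] [-2.62 -7.56 -0.  ]
(0, -4, 78.5) [ 0.66 -0.23 -0.74] [-1.96 -5.67  0.  ]
(0, -1, 77.5) [ 0.28 -0.1  -0.1 ] [0. 0. 0.]
```

```bash
python3 -m pendant '[[0.6,-0.2,0.1,-0.2,-0.3,0,1],[0.4,-0.1,-0.5,-1.3,-3.8,0,1],[0.4,-0.1,-0.5,-1.3,-3.8,0,1],[0.4,-0.2,-0.3,-1,-2.8,0,1],[0.3,-0.1,-0.3,-1,-2.8,0,1],[0,0,0,0,0,0,1],[0,0,0,0,0,0,1]]'; python3 -c "
from h import *
from plant import ctrl
print(np.round(ctrl.sense()['qpos'],2))
wps([(0,-1,77.5),(0,0,76)])"
```

```text
clock: 9.15
tcp_pos: [0.519, -0.0849, 0.0996]
tool_rot: [0.201, 0.162, 0.966, -0.037]
wrist_force: [0.2, -0.2, -2.2]
width: 0.0131
grip_force: 69.2
[-0.25  0.47  2.07 -0.19  0.2  -1.31]
(array([ 0. ,  0.1, 82.3]), array([ 0.08,  0.08, -0.06])) [ 0.2 -0.2 -2.2]
(0, -1, 77.5) [-0.1   0.03 -0.49] [ 0.03 -0.09 -0.08]
(0, 0, 76) [ 0.09 -0.03 -0.15] [0. 0. 0.]
```

```bash
python3 -m pendant '[[0,0,-0.2,0,0,0,1],[0,0,-0.2,0,0,0,1],[0,0,-0.2,0,0,0,1],[0,0,-0.1,0,0,0,1],[0,0,0,0,0,0,1]]'; python3 -c "
from h import *
wps([(0,0,74)])"
```

```text
clock: 9.65
tcp_pos: [0.5182, -0.0845, 0.0924]
tool_rot: [0.201, 0.162, 0.965, -0.036]
wrist_force: [-0.4, 0.8, -2.1]
width: 0.0134
grip_force: 69.2
(array([-0.8,  0.2, 75.2]), array([ 0.1 , -0.01, -0.03])) [-0.4  0.8 -2.1]
(0, 0, 74) [ 0.07 -0.04 -0.12] [ 0.03 -0.   -0.1 ]
```

```bash
python3 -m pendant '[[0,0,-0.1,0,0,0,1],[0,0,-0.1,0,0,0,1],[0,0,0,0,0,0,1]]'; python3 -m pendant '[[0.1,0,0,0,0,0,1],[0,0,0,0,0,0,1]]';python3 -c "
from h import *
wps([(0,0,74)])"
```

```text
clock: 9.95
tcp_pos: [0.519, -0.0846, 0.0911]
tool_rot: [0.202, 0.162, 0.965, -0.036]
wrist_force: [-2.0, -0.9, 5.9]
width: 0.013
grip_force: 70.7
clock: 10.15
tcp_pos: [0.5198, -0.0846, 0.0911]
tool_rot: [0.202, 0.162, 0.965, -0.036]
wrist_force: [-2.6, -0.5, 6.1]
width: 0.0132
grip_force: 70.8
(array([ 0.7,  0.6, 74. ]), array([ 0.09, -0.12, -0.01])) [-2.6 -0.5  6.1]
(0, 0, 74) [-0.08 -0.03  0.01] [ 0.05  0.11 -0.09]
```

Contact is at exactly the seated height (heel 74 mm, 0.1° tilt). Releasing, backing along the tool axis and checking.

```bash
python3 -m pendant '[[0,0,0,0,0,0,0.7],[0,0,0,0,0,0,0.5],[0,0,0,0,0,0,0],[0,0,0,0,0,0,0],[0,0,0,0,0,0,0],[0,0,0,0,0,0,0]]'
python3 -c "
from h import *
R=tool(RY,-24);print(R.apply([0,0,1]))"
```

```text
clock: 10.75
tcp_pos: [0.5193, -0.0845, 0.0905]
tool_rot: [0.202, 0.162, 0.965, -0.036]
wrist_force: [-0.0, 0.1, -0.3]
width: 0.0855
grip_force: 0.0
[ 0.38437966 -0.13299239 -0.91354546]
```

```bash
python3 -m pendant '[[-0.4,0.1,0.9,0,0,0,0],[-0.8,0.3,1.8,0,0,0,0],[-1.2,0.4,2.7,0,0,0,0],[-1.5,0.5,3.6,0,0,0,0],[-1,0.3,4,0.5,1.5,0,0],[-2,0.7,4,1,3,0,0],[-3,1,2,1,3,0,0],[0,0,0,0,0,0,0]]'
cat > chk.py <<'E'
from h import *
from plant import ctrl
import sys
P=[];Tb=RACK@M(Ro.identity(),[0,0,.074])
for n in("side","scene"):
    d=ctrl.get_image(n);W=cloud(d);c=d["color"].astype(int)
    f=W[(c.max(-1)>75)&np.isfinite(W[...,0])];q=(f-Tb[:3,3])@Tb[:3,:3]
    k=(sdf(q,BR[:5])<.012)&(q[:,0]<-.003);P.append(q[k])
    cv2.imwrite(f"pics/{n}_{sys.argv[1]}.png",cv2.resize(d["color"][80:230,220:360],None,fx=4,fy=4,interpolation=cv2.INTER_CUBIC))
q=np.concatenate(P)
def r(t):return sdf(Ro.from_rotvec(t[3:]).inv().apply(q-t[:3]),BR)
o=least_squares(r,np.zeros(6),loss="soft_l1",f_scale=.002,x_scale=[.01]*3+[.1]*3)
print("bracket off seat mm,deg",len(q),(o.x[:3]*1e3).round(1),np.degrees(o.x[3:]).round(1),np.median(abs(r(o.x))).round(4))
s=ctrl.sense();print(np.round(s["qpos"],2),np.round(s["tcp_pos"],3))
E
python3 chk.py rel
```

```text
clock: 11.55
tcp_pos: [0.4191, -0.0506, 0.284]
tool_rot: [0.136, 0.163, 0.977, -0.025]
wrist_force: [-0.2, 1.0, -0.4]
width: 0.0852
grip_force: 0.0
bracket off seat mm,deg 1199 [ 3.4  0.8 -0.8] [-0.2 -3.9 -0.3] 0.0012
[-0.24  0.02  1.92 -0.04  0.92 -1.46] [ 0.42  -0.051  0.281]
```

View pics/side_rel.png

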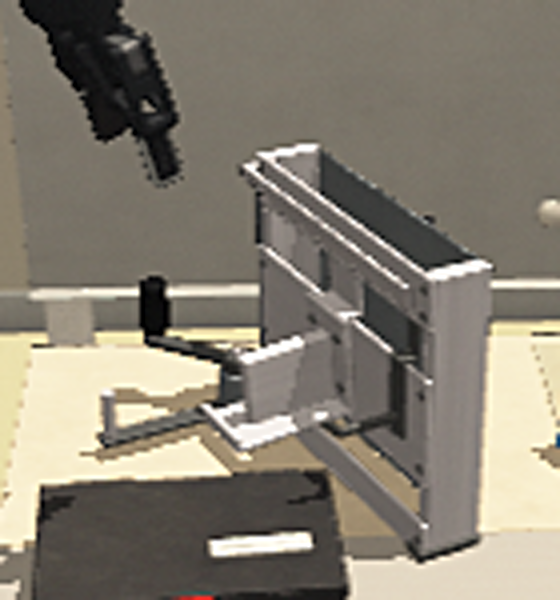

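Crop: the bracket hangs on the rack at (320,370), the keeper is still up, and the knob is at (155,305). The fit says front down about 3.9°, so I'll verify directly from the plate and slat surfaces.

```bash
cat > chk2.py <<'E'
from h import *
from plant import ctrl
Tb=RACK@M(Ro.identity(),[0,0,.074])
for n in("side","scene"):
    d=ctrl.get_image(n);W=cloud(d);q=((W-Tb[:3,3])@Tb[:3,:3])*1000;q=q[np.isfinite(q[...,0])]
    b=lambda y0,y1,z0,z1,x0,x1:q[(q[:,1]>y0)&(q[:,1]<y1)&(q[:,2]>z0)&(q[:,2]<z1)&(q[:,0]>x0)&(q[:,0]<x1)]
    print(n)
    for z in range(15,84,8):
        k=b(-27,-10,z,z+8,-20,8);k2=b(-75,-40,z,z+8,-10,8);print(z,"plate x",len(k),np.median(k[:,0]).round(1),"slat x",len(k2),np.median(k2[:,0]).round(1))
    for x in range(-110,-10,12):
        k=b(-27,-10,-15,12,x,x+12);r=b(-8,8,40,70,x,x+12);print(x,"shelf z",len(k),np.median(k[:,2]).round(1),"rib top",len(r),np.percentile(r[:,2],95).round(1) if len(r) else "")
E
python3 chk2.py
```

```text
side
15 plate x 7 -1.9 slat x 10 4.1
23 plate x 10 -2.4 slat x 15 3.7
31 plate x 7 -3.7 slat x 13 3.9
39 plate x 8 -3.9 slat x 15 3.8
47 plate x 8 -4.4 slat x 13 3.7
55 plate x 9 -5.2 slat x 16 4.0
63 plate x 12 -5.4 slat x 14 3.6
71 plate x 19 -1.3 slat x 16 4.2
79 plate x 8 3.4 slat x 0 nan
-110 shelf z 0 nan rib top 0 
-98 shelf z 14 3.4 rib top 0 
-86 shelf z 12 -1.8 rib top 7 51.9
-74 shelf z 12 -1.0 rib top 20 55.8
-62 shelf z 18 -0.5 rib top 27 56.2
-50 shelf z 12 1.0 rib top 16 56.7
-38 shelf z 12 2.3 rib top 24 57.1
-26 shelf z 10 2.8 rib top 20 59.2
-14 shelf z 14 4.2 rib top 28 67.2
scene
15 plate x 3 -3.1 slat x 1 2.8
23 plate x 3 0.0 slat x 3 2.7
31 plate x 7 -3.6 slat x 2 3.2
39 plate x 5 -3.5 slat x 1 3.2
47 plate x 2 -8.6 slat x 3 2.7
55 plate x 3 3.2 slat x 2 2.5
63 plate x 4 -3.1 slat x 2 2.1
71 plate x 12 -2.8 slat x 7 2.8
79 plate x 7 -1.1 slat x 0 nan
-110 shelf z 0 nan rib top 0 
-98 shelf z 11 1.0 rib top 0 
-86 shelf z 9 -2.5 rib top 4 51.7
-74 shelf z 11 -1.1 rib top 18 55.5
-62 shelf z 4 1.0 rib top 14 56.2
-50 shelf z 1 -0.8 rib top 19 56.3
-38 shelf z 8 3.5 rib top 17 57.0
-26 shelf z 8 3.5 rib top 17 58.1
-14 shelf z 7 5.1 rib top 15 60.3
  return _methods._mean(a, axis=axis, dtype=dtype,
  ret = ret.dtype.type(ret / rcount)
```

The true slat face lies at about +3.7 mm in my rack frame, so I released with a 3 mm gap. The bracket then swung 4° on its tongue. To mend it, I'll regrip, straighten, push flush and release.

```bash
cat >> h.py <<'E'
BN=RACK@M(Ro.from_euler("y",np.radians(-3.9)),[.0034,.0008,.0732])
E
python3 - <<'E'
from h import *
R=tool(RY,-20);z=R.apply([0,0,1]);g=(BN@[-.048,0,.038,1])[:3]
p=g+.0187*z;print("z",z.round(3),"pre",diff(p-.1*z,R),"pre->grasp",(10*z).round(2))
# straighten: rotation +4 about rack y around tongue root, tcp shift
root=(BN@[.0025,0,.076,1])[:3];ax=RACK[:3,1];Q=Ro.from_rotvec(ax*np.radians(3.9))
print("straighten shift cm",((Q.apply(p-root)+root-p)*100).round(2),(ax*3.9).round(2),"rack x",RACK[:3,0].round(3))
E
```

```text
z [ 0.323 -0.112 -0.94 ] pre (array([ 6.39, -2.19, -9.57]), array([-1.06, -4.17, -0.07])) pre->grasp [ 3.23 -1.12 -9.4 ]
straighten shift cm [-0.37  0.13  0.3 ] [1.28 3.69 0.  ] rack x [ 0.945 -0.327 -0.   ]
```

```bash
python3 -m pendant '[[2.2,-0.8,-3.2,-0.5,-2.1,0,0],[2.2,-0.7,-3.2,-0.5,-2.1,0,0],[2,-0.7,-3.2,0,0,0,0],[0.8,-0.3,-2.4,0,0,0,0],[0.8,-0.3,-2.4,0,0,0,0],[0.8,-0.3,-2.4,0,0,0,0],[0.8,-0.2,-2.2,0,0,0,0],[0,0,0,0,0,0,0]]'
python3 - <<'E'
from h import *
R=tool(RY,-20);z=R.apply([0,0,1]);g=(BN@[-.048,0,.038,1])[:3]
p=g+.0187*z;print(diff(p,R))
E
```

```text
clock: 12.55
tcp_pos: [0.5155, -0.0844, 0.0871]
tool_rot: [0.169, 0.163, 0.972, -0.028]
wrist_force: [-0.8, 0.1, -1.2]
width: 0.0856
grip_force: 0.0
(array([ 0.1 , -0.02,  0.31]), array([-0.12, -0.24, -0.06]))
```

```bash
python3 -m pendant '[[0,0,0.3,0,0,0,0],[0,0,0,0,0,0,1],[0,0,0,0,0,0,1],[0,0,0,0,0,0,1],[0,0,0,0,0,0,1],[0,0,0,0,0,0,1],[0,0,0,0,0,0,1],[0,0,0,0,0,0,1]]' 70
python3 -m pendant '[[-0.1,0.03,0.15,0.32,0.92,0,1],[-0.1,0.03,0.1,0.32,0.92,0,1],[-0.1,0.03,0.1,0.32,0.92,0,1],[-0.1,0.03,0.1,0.32,0.92,0,1],[0,0,0,0,0,0,1]]'
```

```text
clock: 13.35
tcp_pos: [0.5164, -0.0845, 0.0938]
tool_rot: [0.172, 0.163, 0.971, -0.028]
wrist_force: [-2.5, 1.3, 7.0]
width: 0.0133
grip_force: 70.0
clock: 13.85
tcp_pos: [0.5124, -0.0833, 0.0981]
tool_rot: [0.138, 0.164, 0.977, -0.023]
wrist_force: [0.2, 0.1, -2.0]
width: 0.0132
grip_force: 68.7
```

```bash
python3 chk.py grip2; python3 -m pendant '[[0.19,-0.07,0,0,0,0,1],[0.19,-0.07,0,0,0,0,1],[0,0,0,0,0,0,1]]';  python3 -m pendant '[[0.1,-0.03,0,0,0,0,1],[0,0,0,0,0,0,1]]'
```

```text
bracket off seat mm,deg 1075 [-2.   0.5  1.2] [ 1.1 -0.3  0.8] 0.0012
[-0.26  0.46  1.98 -0.04  0.42 -1.47] [ 0.512 -0.083  0.098]
clock: 14.25
tcp_pos: [0.5164, -0.0848, 0.098]
tool_rot: [0.139, 0.164, 0.976, -0.023]
wrist_force: [0.0, 0.7, -2.1]
width: 0.0133
grip_force: 68.7
clock: 14.45
tcp_pos: [0.5172, -0.085, 0.0981]
tool_rot: [0.139, 0.164, 0.976, -0.023]
wrist_force: [-0.2, -0.8, -3.2]
width: 0.0129
grip_force: 68.7
```

```bash
python3 -m pendant '[[0.1,-0.03,0,0,0,0,1],[0,0,0,0,0,0,1]]';python3 -m pendant '[[0.1,-0.03,0,0,0,0,1],[0,0,0,0,0,0,1]]';  python3 -m pendant '[[0.1,-0.03,0,0,0,0,1],[0,0,0,0,0,0,1]]'
```

```text
clock: 14.65
tcp_pos: [0.5178, -0.0852, 0.0979]
tool_rot: [0.138, 0.164, 0.977, -0.023]
wrist_force: [-2.0, 0.8, -1.5]
width: 0.0136
grip_force: 68.7
clock: 14.85
tcp_pos: [0.5179, -0.0852, 0.0977]
tool_rot: [0.137, 0.164, 0.977, -0.023]
wrist_force: [-7.3, 2.9, 0.4]
width: 0.0133
grip_force: 69.4
clock: 15.05
tcp_pos: [0.5179, -0.0852, 0.0973]
tool_rot: [0.136, 0.164, 0.977, -0.022]
wrist_force: [-11.4, 5.1, 1.6]
width: 0.0131
grip_force: 70.0
```

Plate contact found. Now lowering onto the edge.

```bash
python3 -m pendant '[[0,0,-0.1,0,0,0,1],[0,0,-0.1,0,0,0,1],[0,0,0,0,0,0,1]]'; python3 -m pendant '[[0,0,-0.1,0,0,0,1],[0,0,0,0,0,0,1]]'; python3 chk.py push
```

```text
clock: 15.35
tcp_pos: [0.518, -0.0851, 0.0966]
tool_rot: [0.137, 0.164, 0.977, -0.023]
wrist_force: [-23.9, 9.4, 37.5]
width: 0.0131
grip_force: 75.7
clock: 15.55
tcp_pos: [0.518, -0.0851, 0.0963]
tool_rot: [0.138, 0.164, 0.977, -0.023]
wrist_force: [-31.8, 12.3, 57.8]
width: 0.0134
grip_force: 78.9
bracket off seat mm,deg 901 [ 3.6 -0.9  0.3] [-0.6 -0.9 -0. ] 0.0012
[-0.27  0.47  1.97 -0.04  0.42 -1.47] [ 0.518 -0.085  0.096]
```

```bash
python3 -m pendant '[[0,0,0.2,0,0,0,1],[0,0,0,0,0,0,1]]'; python3 -m pendant '[[0,0,0,0,0,0,0.8],[0,0,0,0,0,0,0.5],[0,0,0,0,0,0,0],[0,0,0,0,0,0,0],[0,0,0,0,0,0,0],[0,0,0,0,0,0,0]]'; python3 chk.py rel2; python3 chk2.py 2>/dev/null | head -10
```

```text
clock: 15.85
tcp_pos: [0.5181, -0.0852, 0.0969]
tool_rot: [0.137, 0.164, 0.977, -0.022]
wrist_force: [-14.1, 5.5, 13.1]
width: 0.0135
grip_force: 71.4
clock: 16.45
tcp_pos: [0.5202, -0.086, 0.0971]
tool_rot: [0.139, 0.164, 0.976, -0.023]
wrist_force: [-1.0, -1.1, -0.1]
width: 0.0851
grip_force: 0.0
bracket off seat mm,deg 933 [ 3.8 -0.3  0.1] [ 0.3 -4.3 -0. ] 0.0011
[-0.27  0.47  1.96 -0.04  0.43 -1.47] [ 0.52  -0.086  0.097]
side
15 plate x 7 -2.4 slat x 13 4.2
23 plate x 6 -3.6 slat x 13 3.4
31 plate x 8 -3.6 slat x 16 4.1
39 plate x 9 -3.4 slat x 15 3.1
47 plate x 6 -3.3 slat x 14 3.7
55 plate x 8 -5.2 slat x 14 4.0
63 plate x 9 -5.9 slat x 19 3.5
71 plate x 16 -1.8 slat x 13 5.3
79 plate x 8 0.8 slat x 0 nan
```

The bracket sags about 4.3° until the tongue's upright meets the back of the top slat (13-4 mm of slack), so this is its own rest on a slippery edge. I'll try once more with an unloaded, gentle release, in case static friction holds it flat.

```bash
python3 -m pendant '[[0,0,-0.3,0,0,0,0],[0,0,0,0,0,0,1],[0,0,0,0,0,0,1],[0,0,0,0,0,0,1],[0,0,0,0,0,0,1],[0,0,0,0,0,0,1],[0,0,0,0,0,0,1],[0,0,0,0,0,0,1]]' 70
python3 -m pendant '[[-0.1,0.03,0.15,0.35,1,0,1],[-0.1,0.03,0.1,0.35,1,0,1],[-0.1,0.03,0.1,0.35,1,0,1],[-0.1,0.03,0.1,0.35,1,0,1],[0.19,-0.07,0,0,0,0,1],[0.19,-0.07,0,0,0,0,1],[0.1,-0.03,0,0,0,0,1],[0,0,0,0,0,0,1]]'; python3 chk.py g3
```

```text
clock: 17.45
tcp_pos: [0.5201, -0.0859, 0.0942]
tool_rot: [0.139, 0.164, 0.976, -0.023]
wrist_force: [-0.8, -0.5, 3.4]
width: 0.0132
grip_force: 68.0
clock: 18.25
tcp_pos: [0.5209, -0.0864, 0.0984]
tool_rot: [0.102, 0.165, 0.981, -0.016]
wrist_force: [-0.0, -0.6, -4.0]
width: 0.0134
grip_force: 68.1
bracket off seat mm,deg 906 [ 2.4 -0.2  1.2] [0.7 0.2 0.1] 0.0012
[-0.27  0.48  1.9  -0.02  0.56 -1.49] [ 0.521 -0.086  0.098]
```

```bash
python3 -m pendant '[[0.1,-0.03,0,0,0,0,1],[0.1,-0.03,0,0,0,0,1],[0,0,0,0,0,0,1]]'; python3 -m pendant '[[0,0,-0.05,0,0,0,1],[0,0,-0.05,0,0,0,1],[0,0,0,0,0,0,1]]';  python3 -m pendant '[[0,0,-0.05,0,0,0,1],[0,0,0,0,0,0,1]]'
```

```text
clock: 18.65
tcp_pos: [0.5216, -0.0866, 0.0981]
tool_rot: [0.101, 0.165, 0.981, -0.016]
wrist_force: [-5.9, 2.6, -0.5]
width: 0.0132
grip_force: 68.8
clock: 18.95
tcp_pos: [0.5217, -0.0866, 0.0974]
tool_rot: [0.101, 0.165, 0.981, -0.016]
wrist_force: [-8.1, 3.5, 4.3]
width: 0.013
grip_force: 69.5
clock: 19.15
tcp_pos: [0.5217, -0.0866, 0.0973]
tool_rot: [0.101, 0.165, 0.981, -0.016]
wrist_force: [-12.1, 3.4, 16.5]
width: 0.0133
grip_force: 71.4
```

```bash
python3 -m pendant '[[-0.05,0.02,0.05,0,0,0,1],[0,0,0,0,0,0,1],[0,0,0,0,0,0,1]]' 20; python3 -m pendant '[[0,0,0,0,0,0,0.83],[0,0,0,0,0,0,0.82],[0,0,0,0,0,0,0.81],[0,0,0,0,0,0,0.8],[0,0,0,0,0,0,0.75],[0,0,0,0,0,0,0.6],[0,0,0,0,0,0,0],[0,0,0,0,0,0,0]]'; python3 chk.py rel3
```

```text
clock: 19.45
tcp_pos: [0.5217, -0.0865, 0.0974]
tool_rot: [0.102, 0.165, 0.981, -0.016]
wrist_force: [-7.3, 2.5, 3.0]
width: 0.0131
grip_force: 69.1
clock: 20.25
tcp_pos: [0.5224, -0.0868, 0.0976]
tool_rot: [0.102, 0.164, 0.981, -0.016]
wrist_force: [0.3, -0.3, 0.0]
width: 0.0619
grip_force: 0.0
bracket off seat mm,deg 902 [3.5 0.2 0.2] [ 0.4 -4.2  0.3] 0.0012
[-0.27  0.48  1.9  -0.02  0.56 -1.49] [ 0.522 -0.087  0.098]
```

The outcome is the same, so this is the natural hung rest (tongue on the edge, hooked, heel on the face). I'll go on to the lever: retreat up, then to above the knob with the tool vertical.

```bash
python3 -m pendant '[[-0.2,0.1,1,0,0,0,0],[-0.4,0.1,2,0,0,0,0],[-0.7,0.2,3.5,0,0,0,0],[-0.8,0.3,4,0,0,0,0],[-0.8,0.3,4,0,0,0,0],[0,0,3,0,0,0,0],[0,0,0,0,0,0,0]]'
python3 - <<'E'
from h import *
R=tool(RY,0);print("pre",diff([.554,.1014,.2],R))
k=lambda a:(RACK@[-.018-.082*np.cos(a),.121+.082*np.sin(a),0,1])[:2]
for a in(.96,.72,.48,.24,0):print(a,(k(a)*100).round(2))
E
```

```text
clock: 21.05
tcp_pos: [0.4948, -0.0771, 0.2775]
tool_rot: [0.106, 0.164, 0.981, -0.017]
wrist_force: [0.4, 0.4, -1.0]
width: 0.0855
grip_force: 0.0
pre (array([ 5.92, 17.85, -7.75]), array([ 3.92, 11.68, -0.05]))
0.96 [55.47 10.05]
0.72 [53.66  9.29]
0.48 [52.08  8.12]
0.24 [50.83  6.61]
0 [49.97  4.84]
```

```bash
python3 -m pendant '[[0,3.6,0,1,2.9,0,0],[1.4,3.6,0,1,2.9,0,0],[1.5,3.6,0,1,2.9,0,0],[1.5,3.6,0,0.9,3,0,0],[1.5,3.5,-1,0,0,0,0],[0,0,-3,0,0,0,0],[0,0,-3.7,0,0,0,0],[0,0,0,0,0,0,0]]'
python3 - <<'E'
from h import *
R=tool(RY,0);print("grasp",diff([.554,.1014,.072],R))
E
```

```text
clock: 21.85
tcp_pos: [0.5495, 0.1023, 0.1917]
tool_rot: [-0.008, 0.165, 0.986, -0.001]
wrist_force: [-0.7, -0.0, 0.5]
width: 0.0855
grip_force: 0.0
grasp (array([  0.45,  -0.09, -11.97]), array([-0.06, -0.88, -0.07]))
```

```bash
python3 -m pendant '[[0.4,-0.1,-3,0,-0.8,0,0],[0,0,-3,0,0,0,0],[0,0,-3,0,0,0,0],[0,0,-2,0,0,0,0],[0,0,-1,0,0,0,0],[0,0,0,0,0,0,0]]'; python3 -m pendant '[[0,0,0,0,0,0,0.4],[0,0,0,0,0,0,0.6],[0,0,0,0,0,0,1],[0,0,0,0,0,0,1],[0,0,0,0,0,0,1],[0,0,0,0,0,0,1],[0,0,0,0,0,0,1]]' 25
python3 - <<'E'
from h import *
R=tool(RY,0);print("grasp",diff([.4997,.0484,.072],R))
E
```

```text
clock: 22.45
tcp_pos: [0.5564, 0.101, 0.0757]
tool_rot: [0.003, 0.166, 0.986, 0.001]
wrist_force: [0.1, -0.3, 0.3]
width: 0.0858
grip_force: 0.0
clock: 23.15
tcp_pos: [0.5568, 0.1009, 0.0762]
tool_rot: [0.004, 0.165, 0.986, 0.001]
wrist_force: [-0.5, -3.1, 7.2]
width: 0.024
grip_force: 27.9
grasp (array([-5.71, -5.25, -0.42]), array([-0.08,  0.42, -0.04]))
```

```bash
python3 -m pendant '[[-0.95,-0.33,0,0,0,0,1],[-0.95,-0.43,0,0,0,0,1],[-0.85,-0.55,0,0,0,0,1],[-0.8,-0.62,0,0,0,0,1],[0,0,0,0,0,0,1]]'; python3 -m pendant '[[-0.65,-0.73,0,0,0,0,1],[-0.6,-0.78,0,0,0,0,1],[-0.45,-0.87,0,0,0,0,1],[-0.4,-0.9,0,0,0,0,1],[0,0,0,0,0,0,1],[0,0,0,0,0,0,1]]'
cat > lev.py <<'E'
from h import *
from plant import ctrl
import sys
for n in("side","scene"):
    d=ctrl.get_image(n);W=cloud(d);c=d["color"].astype(int);cam=d["cam_to_world"][:3,3]
    q=(W-RACK[:3,3])@RACK[:3,:3];o=((cam-RACK[:3,3])@RACK[:3,:3])[:2]
    def circ(k,r):
        p=k[:,:2]
        if len(p)<4:return None
        m=np.median(p,0);u=(m-o)/np.linalg.norm(m-o)
        s=least_squares(lambda x:np.linalg.norm(p-x,axis=1)-r,m+r*.8*u,loss="soft_l1",f_scale=.002).x
        return (s*1000).round(1),len(p)
    def near(x,y,e,z0,z1,dk):return q[(abs(q[...,0]-x)<e)&(abs(q[...,1]-y)<e)&(q[...,2]>z0)&(q[...,2]<z1)&((c.max(-1)<60) if dk else (c.max(-1)>70))]
    print(n,"knob",circ(near(-.1,.119,.03,.072,.102,1),.0125),"pin",circ(near(-.138,.119,.022,.035,.055,0),.006))
    cv2.imwrite(f"pics/{n}_{sys.argv[1]}.png",cv2.resize(d["color"][110:230,210:360],None,fx=5,fy=5,interpolation=cv2.INTER_CUBIC))
E
python3 lev.py lk; python3 chk.py z; python3 -c "
from h import *
from plant import ctrl
p=np.array(ctrl.sense()['tcp_pos']);print((p-RACK[:3,3])@RACK[:3,:3])"
```

```text
clock: 23.65
tcp_pos: [0.5188, 0.0825, 0.0758]
tool_rot: [0.002, 0.165, 0.986, 0.002]
wrist_force: [-10.0, 10.4, 8.2]
width: 0.0241
grip_force: 28.2
clock: 24.25
tcp_pos: [0.4989, 0.0491, 0.0756]
tool_rot: [0.002, 0.166, 0.986, 0.001]
wrist_force: [-6.8, 1.4, 3.8]
width: 0.024
grip_force: 31.0
side knob (array([-101.4,  108.6]), 55) pin (array([-137.9,  120. ]), 19)
scene knob (array([-98.1, 108.7]), 31) pin (array([-138.3,  120.6]), 19)
bracket off seat mm,deg 1192 [ 3.4  0.2 -0.1] [ 0.3 -4.1  0.2] 0.0012
[-0.02  0.54  1.82  0.    0.78 -1.26] [0.499 0.049 0.076]
[-0.10102406  0.12147777  0.07563987]
```

View pics/side_lk.png

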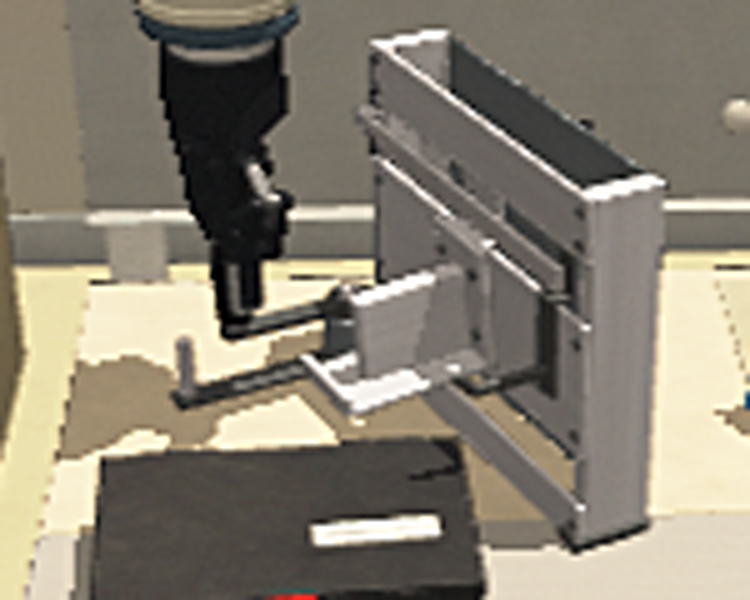

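Crop: the keeper bar is now down across the mouth above the bracket's tongue (480,215), and the lever (235,325) lies parallel to the pin arm (185,390). I'll release, lift and measure the bare knob against the pin.

```bash
python3 -m pendant '[[0,0,0,0,0,0,0.5],[0,0,0,0,0,0,0],[0,0,0,0,0,0,0],[0,0,0,0,0,0,0],[0,0,2,0,0,0,0],[0,0,3,0,0,0,0],[0,0,4,0,0,0,0],[0,0,4,0,0,0,0]]'; python3 -m pendant '[[0,0,4,0,0,0,0],[0,0,4,0,0,0,0],[0,0,0,0,0,0,0]]'; python3 lev.py fin; python3 chk.py fin
```

```text
clock: 25.25
tcp_pos: [0.4995, 0.0491, 0.2069]
tool_rot: [0.003, 0.165, 0.986, 0.001]
wrist_force: [1.4, -0.1, 0.4]
width: 0.0853
grip_force: 0.0
clock: 25.55
tcp_pos: [0.5021, 0.0491, 0.2906]
tool_rot: [0.007, 0.165, 0.986, 0.002]
wrist_force: [0.3, -0.4, -1.2]
width: 0.0854
grip_force: 0.0
side knob (array([-101.5,  120.5]), 58) pin (array([-138. ,  117.7]), 18)
scene knob (array([-102.3,  122.1]), 40) pin (array([-138.9,  121.2]), 16)
bracket off seat mm,deg 1185 [ 3.5 -0.2 -0.5] [ 0.3 -4.1 -0.1] 0.0012
[-0.02  0.26  1.57  0.    1.31 -1.26] [0.499 0.049 0.285]
```

View pics/side_fin.png

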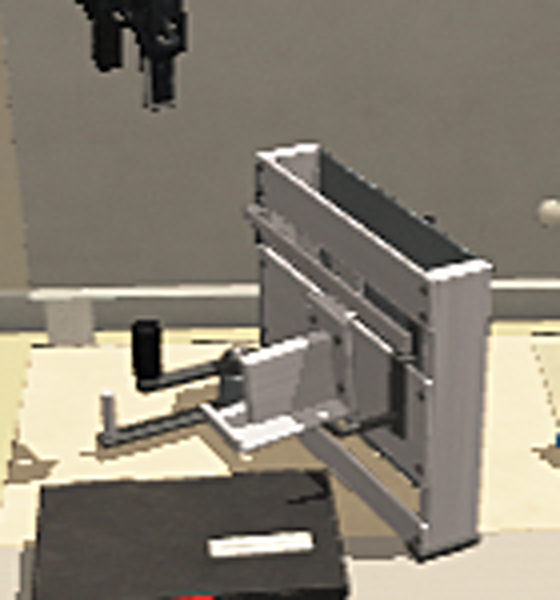

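Final crop: the bracket is hung with the keeper over its tongue, and the knob (147,348) is in line with the pin (108,410). The knob's y of 120.5–122 mm against the pin's 118–121 mm is about 1°. The gripper is clear, so I'm handing in.

```bash
python3 -c "
from plant import ctrl
print(ctrl.close_job())"
```

```text
the job is handed in; nothing more can be done
None
```

I handed the job in at about 26 s. The bracket hangs in the upper groove at mid-rack with its heel on the face, and the lever is within about 1° of the index pin with the keeper bar down over the tongue. However, the back plate is not fully flat: it rests about 4° off, top edge out, and sagged back after two attempts to press it flush and let go.

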